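# Slide a rectifier module along the rail into the corner pocket

### The arm

A 7-joint arm with a two-finger parallel gripper is mounted at the origin on the work surface. World frame = base frame: x ahead of the robot, y to its left, z up, the work surface at z = 0. Lengths are in m, angles in degrees, forces in N, time in s.
With the tool pointing down it reaches from about 0.425 to 0.875 m from the base axis. Payload 4.7 kg.
Tool frame: the origin (TCP) lies at the very end of the fingers, on their centre line; the grasp point (between the pads) lies env.tcp_to_grasp behind it (env.tcp_to_grasp is the distance from the TCP to the grasp point, in m); z points along the fingers, x is the direction in which the jaws open and shut, and the axes are right-handed (so a half turn about z gives the same grasp; the last joint's range is limited). The gripper opens to 87 mm and grips with 3 to 60 N. Pads are 19 mm wide; open, the fingers measure 117 mm over their backs; the gripper's body (75 mm by 190 mm) begins 51 mm behind the grasp point.
Start: joints at [75.579, 18.392, -4.016, 83.108, 1.295, 78.541, -3.26], TCP at [0.171, -0.627, 0.223] pointing down, gripper open.
Joint ranges: [-163.93, 163.93], [-17.29, 119.83], [-79.2, 71.16], [3.27, 140.29], [-89.18, 269.18], [5.43, 117.66], [-154.24, 154.24]. Speed limits (degrees/s): [147.25, 147.25, 180, 180, 180, 180, 180].

### API

Orientations are given as [roll, pitch, yaw] about the fixed x, y, z axes, in that order (R = Rz(yaw) Ry(pitch) Rx(roll)).
In Python, from cell import env gives the robot as it stands. The module is installed in compiled form; this text tells all that it offers.
- The arm moves only by the tool send_rows, never from a script. Its argument "steps" is a list of rows, each a list of 3 entries, a list of its own where there are three numbers: the shift along the tool's x, y, z in m, then the turn, a rotation vector about the tool's x, y, z in rad, then the finger opening in m, from 0 to 0.087. A call has exactly 5 rows; each row is the pose to reach, as a shift and turn from the pose commanded when the call began, along the tool's axes at that moment; what a row does not reach only later rows make up. A row lasts 1/12 s, in which the tool goes at most 41.7 mm and 7.16 degrees, less where a joint would pass 70% of its speed; a pose out of reach is approached as far as the arm can. A call with a gripper value outside its range is refused whole. The fingers move at their own pace and stop on an object; "grip_force" is the grip in N (left out, the last holds). Time passes only in rows, so rows that repeat a pose let the fingers close, or fill a call up. It gives the time, the measured TCP pose, the force and the opening at its end, in the units of the state.
- env.get_obs(): the state, without advancing time (a new reading comes with each control period).
- env.read_camera(name): name is "scene" or "top" or "wrist"; returns a dict with "pixels" (400x640x3 uint8, red, green, blue), "fx", "fy", "cx", "cy" (pixels), "position" and "rotation" of the camera in the world. Camera axes: x right, y up, looking along -z (the intrinsics and any distortion apply to the point x, -y, -z); pixel columns grow to the right and rows downward; lengths in m; the calibration is good to about 2 mm. A picture is of the moment at which its call begins. There is no depth.
- env.sign_off(): hands the job in, once; it reports no verdict.
The state is a dict: "time_s": time; "qpos": joint angles; "joint_velocities": joint speeds; "effort": joint torques, N m; "tool_pos": TCP position; "tool_rot": TCP orientation; "force": force on the tool from outside, world axes, zero at the start; "wrist_torque": the same for the moment, N m; "grip_width": finger opening in m.
Only numpy, scipy, OpenCV 4.12 (cv2) and the standard library are available. Lean on these libraries where they do the work, as an engineer would, in place of code of your own. Each camera call takes 0.05 s, during which the arm holds its last target.

### The job

Using the outside of the fingertips, push the black rectifier module flush against the fixture's rail, then slide it along the rail, keeping it against the rail, into the corner pocket until it is fully home, its end against the stop and its side against the rail. Only push it: the module stays flat on the plate and is never lifted or carried. Leave all the other parts and tools where they are.

Things in the scene. Friction and masses are not known exactly. Their poses are not given: they have to be found in the camera images.
- fixture: Fixed aluminium plate 180 mm (x) by 360 mm (y) by 8 mm; origin: centre of its underside, 4 mm above the bench (it lies on a mat), so its top is 12 mm above the bench. Along its far (+x) edge runs a plain dark steel rail, 360 mm long (along y), 24 wide, 12 high above the plate; its straight guiding face is at x = +60 mm, looking to -x.
- stop: Dark steel corner stop fixed on the plate; its place along the rail varies. Origin: the pocket's inner corner on the plate top, where rail face meets stop face. Axes parallel to the fixture's: +x into the rail, +y along the rail into the stop. Block: x -56..0, y 0..30 mm, 12 high; black clamp knob on it to 30 high. Cheek wall: x -52..-40 mm, back to y -28 (rounded nose), 12 high.
- mouth (a point): Middle of the open mouth of the pocket, on the plate top. The pocket, between rail and cheek, is 40 mm wide and runs 28 mm from here along +y (fixture axes) to the stop face; open above.
- home (a point): Where the origin of the module (centre of its underside) lies when it is fully home, touching rail and stop: 18 mm off the rail face and 27 mm short of the stop face. Its rear 26 mm then stick out of the pocket.
- module: Loose rectifier module: black block on an aluminium base, 36 (x) by 54 (y, long) by 18 mm high, four small brass terminals on top (to 21 mm), about 90 g; slides with under 1 N. Origin: centre of its underside. Starts flat on the plate, 45 mm or more short of the pocket, on the fixture's -y side of it, 30 to 65 mm off the rail, up to 0.4 rad askew.
- relay: Bystander, loose on the plate beside the way to the pocket: white relay with black base, 16 x 28 x 24 mm high; origin centre of its underside.
- capacitor: Bystander, loose on the plate: upright blue can, 25 mm across, 36 mm high; origin centre of its underside.
- heatsink: Bystander, loose on the plate: small finned aluminium heat sink 30 x 40 x 22 mm high; origin centre of its underside.
- cutters: Bystander on the mat: side cutters with yellow handles, about 165 mm long along x, 12 mm high; origin at the pivot.
- tweezers: Bystander on the mat: steel tweezers, about 115 mm long along x, 6 mm high; origin near the middle.
- battery_holder: Bystander on the mat: open black battery holder 62 x 34 x 16 mm high; origin centre of its underside.
- board: Bystander on the mat: green circuit board 100 x 65 mm on four stand-offs, 13 mm high; origin centre of its underside.
Not all that is in view belongs to the job. What is shaped like the module but orange is not meant.

How it is judged:
By the outcome, as a careful person would: the job done as asked, in the order asked, and still so for the second after the job is handed in, with the robot touching nothing.
It also fails if it takes over 48 s, if anything falls off the work surface, if the arm or the gripper's body presses on something with over 40 N, if the wrist force passes 120 N, or if a joint passes its speed limit or range.

## Working session

There is one attempt and no reset: what is moved stays moved. The work goes in short steps, Python scripts to look and compute and a tool call to move; the robot and the scene stay as the last step left them, time stands still between calls to the robot, and variables do not carry over. Pictures are saved under pics/ and viewed, and the job is handed in when it is done.

Besides the shell and the picture viewer there is one more tool, called after ">>>" as name(argument=value, ...) on one line, values as JSON. send_rows: Moves the arm, as the interface text tells. Its arguments: {"type":"object","properties":{"steps":{"type":"array"},"grip_force":{"type":"number"}},"required":["steps"]}

```bash
mkdir -p pics
python3 - <<'E'
from cell import env
import cv2
o=env.get_obs(); print(o, env.tcp_to_grasp)
for n in("scene","top"):
    c=env.read_camera(n); cv2.imwrite(f"pics/{n}0.png",c["pixels"][:,:,::-1])
    print(n,{k:v for k,v in c.items() if k!="pixels"})
E
```

```text
{'time_s': 0.0, 'qpos': array([75.57837824, 18.43857514, -4.01482095, 83.17294393,  1.29536973,
       78.5400853 , -3.26018993]), 'joint_velocities': array([-0.08198847, -0.03706257, -0.12691056, -0.06561129,  0.06473055,
       -0.06738046, -0.02427505]), 'effort': array([ 7.89713722e-04, -4.91278625e+01, -4.04016897e-01, -3.12519658e+01,
       -6.39937911e-02,  4.36598877e-02,  1.49730708e-04]), 'tool_pos': array([ 0.1705473 , -0.62667412,  0.22148405]), 'tool_rot': array([ 1.79993786e+02,  1.06347708e-01, -7.47694682e+01]), 'force': array([0.02034067, 0.38677586, 0.51684431]), 'wrist_torque': array([ 0.06635897,  0.00526573, -0.0358271 ]), 'grip_width': 0.08700428663259123} 0.0187
scene {'fx': 389.53051873451614, 'fy': 389.53051873451614, 'cx': 322.50714956660556, 'cy': 201.844259809048, 'position': array([ 1.14265559, -0.55058269,  0.7381974 ]), 'rotation': array([48.96192077, -0.15473372, 48.87801569])}
top {'fx': 412.9970980485136, 'fy': 412.9970980485136, 'cx': 319.3819462353888, 'cy': 198.29441471176338, 'position': array([ 0.4067125 , -0.01693842,  1.12088218]), 'rotation': array([  6.99264621,  -0.24055036, -89.72714422])}
```

View pics/scene0.png

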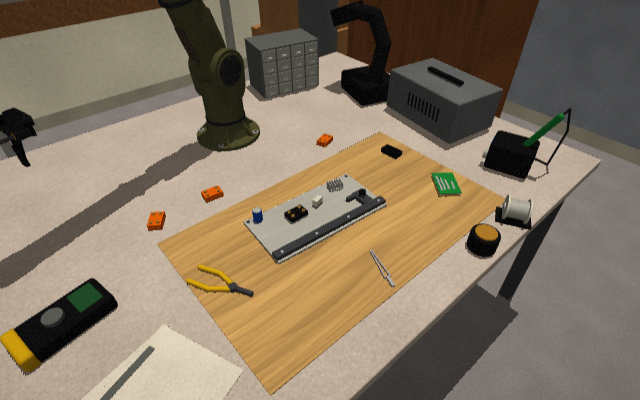

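View pics/top0.png

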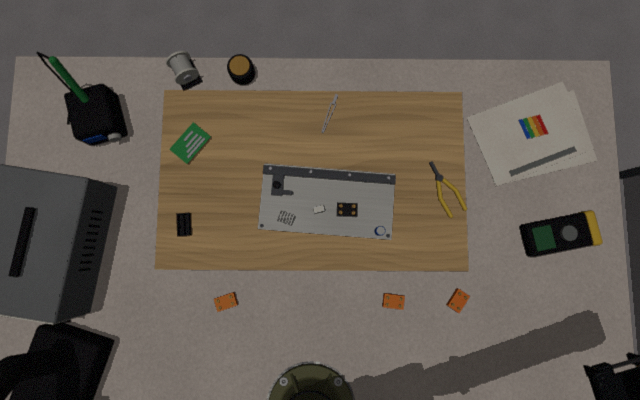

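The top view shows the plate at about (262–395, 165–240), with the black module with brass terminals at (347,210) and the relay at (319,209). The heat sink is at (286,217), the capacitor at (380,231), and the stop with cheek at (280,185). The orange module-shaped blocks at (226,301), (394,301) and (458,300) are decoys. The only black one is at (347,210), so I'll enlarge that.

```bash
cat > h.py <<'E'
import numpy as np, cv2
from scipy.spatial.transform import Rotation as R
def cam(env,n):
    c=env.read_camera(n); c["R"]=R.from_euler("xyz",c["rotation"],degrees=True).as_matrix(); return c
def ray(c,u,v,z):
    d=c["R"]@np.array([(u-c["cx"])/c["fx"],-(v-c["cy"])/c["fy"],-1.0]); p=c["position"]
    return p+d*(z-p[2])/d[2]
def proj(c,P):
    q=c["R"].T@(np.asarray(P,float)-c["position"]); return c["cx"]-c["fx"]*q[0]/q[2], c["cy"]+c["fy"]*q[1]/q[2]
E
python3 - <<'E'
from cell import env
from h import *
c=cam(env,"top"); im=c["pixels"][:,:,::-1]
cv2.imwrite("pics/top1.png",cv2.resize(im[155:250,250:410],None,fx=5,fy=5,interpolation=cv2.INTER_CUBIC))
s=cam(env,"scene"); im=s["pixels"][:,:,::-1]
cv2.imwrite("pics/scene1.png",cv2.resize(im[165:270,235:395],None,fx=5,fy=5,interpolation=cv2.INTER_CUBIC))
E
```

```text
(no output)
```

View pics/top1.png

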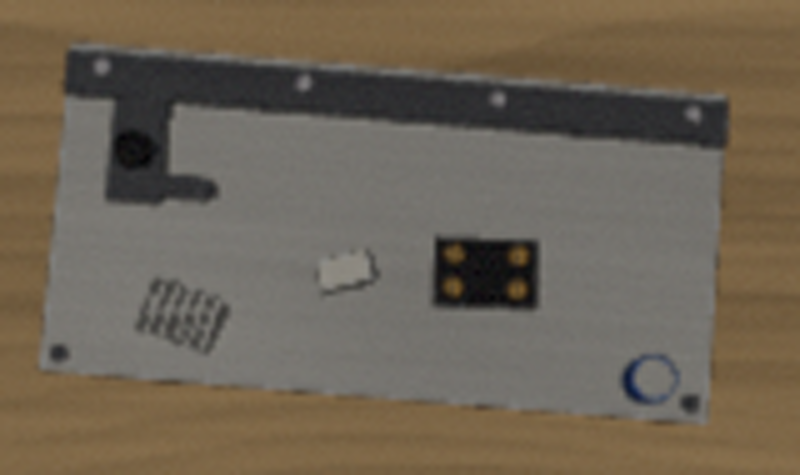

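View pics/scene1.png

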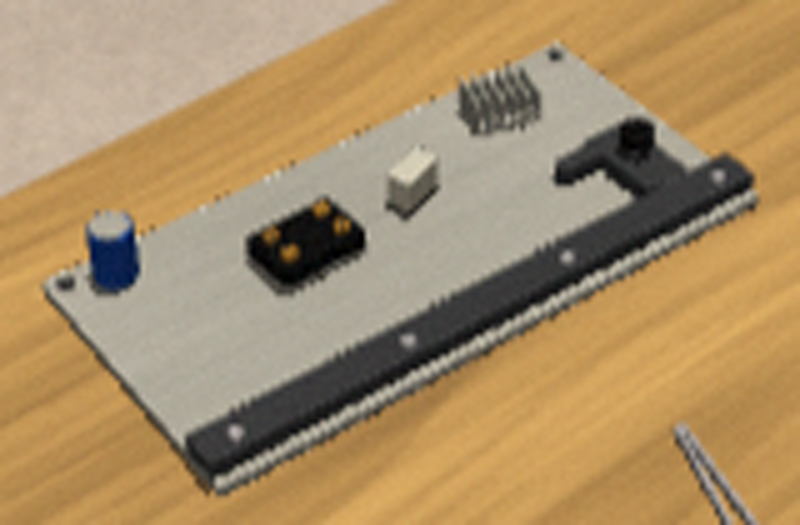

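The crop confirms it: the black block with four brass terminals, full-image about (337–357, 202–216). Next I'll measure it.

```bash
cat >> h.py <<'E'
def poly(c,mask):
    k,_=cv2.findContours(mask.astype(np.uint8),cv2.RETR_EXTERNAL,cv2.CHAIN_APPROX_NONE)
    return max(k,key=cv2.contourArea)
def edge(g,u0,u1,v0,v1):
    # strongest dark->bright gradient downwards per column (subpixel)
    out=[]
    for u in range(u0,u1):
        d=np.diff(g[v0:v1,u].astype(float)); i=int(np.argmax(d))
        if 0<i<len(d)-1:
            a=d[i-1:i+2].clip(0); out.append((u,v0+i+.5+(a[2]-a[0])/a.sum()))
    return np.array(out)
E
python3 - <<'E'
from cell import env
from h import *
c=cam(env,"top"); g=cv2.cvtColor(c["pixels"],cv2.COLOR_RGB2GRAY)
e=edge(g,290,392,170,192)
P=np.array([ray(c,u,v,.024)[:2] for u,v in e])
# visible edge of rail top
vx,vy,x0,y0=cv2.fitLine(P.astype(np.float32),cv2.DIST_HUBER,0,.001,.001).ravel()
if vy<0: vx,vy=-vx,-vy
yaw=np.arctan2(-vx,vy); print("rail pt",x0,y0,"fixture yaw deg",np.degrees(yaw))
ex=np.array([vy,-vx]);ey=np.array([vx,vy])
print("resid mm",1e3*np.std((P-[x0,y0])@ex))
f=lambda p:((p[:2]-[x0,y0])@ex,(p[:2]-[x0,y0])@ey)
# stop face: rows 177..188 horizontal gradient around u 283
for v in range(177,190):
    r=g[v,276:294].astype(float); d=np.diff(r); i=int(d.argmax()); a=d[i-1:i+2].clip(0)
    u=276+i+.5+(a[2]-a[0])/a.sum(); p=ray(c,u,v,.024); print(v,round(u,2),np.round(np.array(f(p))*1e3,1), p[:2].round(4))
# module
rgb=c["pixels"].astype(int); b=rgb[198:222,330:364]
m=(g[198:222,330:364]<75)|((rgb[198:222,330:364,0]-rgb[198:222,330:364,2])>40)
k=cv2.convexHull(poly(c,m)).reshape(-1,2)+[330,198]
r=cv2.minAreaRect(k.astype(np.float32)); print(r)
W=np.array([ray(c,u,v,.030)[:2] for u,v in k],np.float32)*1000
r=cv2.minAreaRect(W);print("world rect mm",r)
ctr=np.array(r[0])/1e3; print("module in rail frame",np.array(f(ctr))*1e3)
# brass terminals
h=cv2.cvtColor(c["pixels"],cv2.COLOR_RGB2HSV)
mm=((rgb[...,0]-rgb[...,2])>45); mm[:198]=0;mm[222:]=0;mm[:,:335]=0;mm[:,360:]=0
n,l,s,cen=cv2.connectedComponentsWithStats(mm.astype(np.uint8))
for i in range(1,n):
    p=ray(c,*cen[i],.033);print(s[i,4],cen[i].round(1),p[:2].round(4),np.round(np.array(f(p))*1e3,1))
# relay
p=ray(c,250+347/5,155+271/5,.036);print("relay",p,np.array(f(p))*1e3)
p=ray(c,250+650/5,155+379/5,.048);print("cap",p,np.array(f(p))*1e3)
E
```

```text
rail pt 0.5916683 -0.077464834 fixture yaw deg -4.3214583
resid mm 0.40369861057161555
177 284.17 [ -4.6 151.7] [0.5985 0.0742]
178 283.82 [ -7.4 152.4] [0.5958 0.075 ]
179 283.37 [-10.2 153.4] [0.5931 0.0762]
180 283.32 [-12.9 153.3] [0.5903 0.0763]
181 283.34 [-15.6 152.9] [0.5876 0.0762]
182 283.29 [-18.4 152.8] [0.5849 0.0763]
183 283.28 [-21.1 152.6] [0.5822 0.0763]
184 283.23 [-23.8 152.5] [0.5794 0.0764]
185 283.19 [-26.5 152.3] [0.5767 0.0764]
186 283.14 [-29.2 152.3] [0.574  0.0766]
187 283.19 [-31.9 151.9] [0.5713 0.0764]
188 283.19 [-34.6 151.6] [0.5686 0.0763]
189 283.14 [-37.3 151.5] [0.5659 0.0764]
((347.0, 209.0), (20.0, 14.0), 0.0)
world rect mm ((512.0662841796875, -94.24800872802734), (53.192413330078125, 37.24472427368164), 89.63729095458984)
module in rail frame [-78.11106438 -22.7336463 ]
7 [340.6 205.3] [ 0.5218 -0.0771] [-69.7  -4.9]
7 [353.1 205.7] [ 0.5208 -0.1104] [-68.1 -38.2]
7 [340.1 211.7] [ 0.5047 -0.0759] [-86.8  -5. ]
6 [353.  212.5] [ 0.5028 -0.1099] [-86.2 -39.1]
relay [ 0.51081516 -0.02104513  0.036     ] [-84.87462444  50.16684472]
cap [ 0.45421125 -0.1784544   0.048     ] [-129.45648196 -111.06014217]
```

```bash
cat >> h.py <<'E'
YAW=-4.32
ex=np.array([np.cos(np.radians(YAW)),np.sin(np.radians(YAW))]); ey=np.array([-ex[1],ex[0]])
O=np.array([0.5937,-0.0775]) # rail face line point at plate level
def F2W(X,Y): return O+X/1e3*ex+Y/1e3*ey
def W2F(p): return np.array([(p[:2]-O)@ex,(p[:2]-O)@ey])*1e3
def plan(env,X,Y,z,yaw=None):
    o=env.get_obs(); Rt=R.from_euler("xyz",o["tool_rot"],degrees=True)
    w=np.append(F2W(X,Y),z)-o["tool_pos"]
    print("t",o["time_s"],"F",W2F(o["tool_pos"]).round(1),"z",o["tool_pos"][2].round(4),"rot",o["tool_rot"].round(2),"force",o["force"].round(2),"w",o["grip_width"])
    print("shift tool",Rt.inv().apply(w).round(4))
    if yaw is not None: print("turn",(Rt.inv()*R.from_euler("xyz",[180,0,yaw],degrees=True)).as_rotvec().round(4))
E
python3 - <<'E'
from cell import env
from h import *
plan(env,-122,-22,.20,-94.32)
E
```

```text
t 0.25 F [-380.5 -579.8] z 0.2221 rot [ 1.800e+02  5.000e-02 -7.477e+01] force [ 0.19 -0.99  0.57] w 0.08698804215919063
shift tool [-0.4391 -0.4302  0.0224]
turn [2.000e-04 8.000e-04 3.413e-01]
```

>>> send_rows(steps=[[[-0.026, -0.026, 0], [0, 0, 0.07], 0.0], [[-0.052, -0.051, 0], [0, 0, 0.14], 0.0], [[-0.078, -0.077, 0], [0, 0, 0.21], 0.0], [[-0.104, -0.102, 0], [0, 0, 0.28], 0.0], [[-0.13, -0.128, 0], [0, 0, 0.341], 0.0]], grip_force=20)

```text
time_s: 0.67
tool_pos: [0.2605, -0.4665, 0.2225]
tool_rot: [180.0, -0.0, -94.5]
force: [0.6, 0.0, 0.3]
grip_width: 0.0617
```

Run:
```python
from cell import env
from h import *
plan(env,-122,-22,.20,-94.32)
```

```text
t 0.6667 F [-303. -413.] z 0.2225 rot [ 1.7999e+02 -1.0000e-02 -9.4530e+01] force [0.65 0.03 0.3 ] w 0.06173118919210441
shift tool [-0.3917 -0.1796  0.0223]
turn [ 0.0002 -0.0002 -0.0036]
```

>>> send_rows(steps=[[[-0.032, -0.015, 0], [0, 0, 0], 0.0], [[-0.064, -0.029, 0], [0, 0, 0], 0.0], [[-0.096, -0.044, 0], [0, 0, 0], 0.0], [[-0.128, -0.059, 0], [0, 0, 0], 0.0], [[-0.16, -0.073, 0], [0, 0, 0], 0.0]])

```text
time_s: 1.08
tool_pos: [0.3455, -0.3124, 0.2227]
tool_rot: [-180.0, -0.0, -94.3]
force: [1.2, -0.2, 0.9]
grip_width: 0.0285
```

>>> send_rows(steps=[[[-0.032, -0.015, 0], [0, 0, 0], 0.0], [[-0.064, -0.029, 0], [0, 0, 0], 0.0], [[-0.096, -0.044, 0], [0, 0, 0], 0.0], [[-0.128, -0.059, 0], [0, 0, 0], 0.0], [[-0.15, -0.068, 0], [0, 0, 0], 0.0]])

```text
time_s: 1.5
tool_pos: [0.4254, -0.1661, 0.2228]
tool_rot: [-179.9, 0.0, -94.1]
force: [0.0, 0.2, -0.5]
grip_width: 0.0016
```

Run:
```python
from cell import env
from h import *
plan(env,-122,-22,.10,-94.32)
c=cam(env,"wrist"); cv2.imwrite("pics/w1.png",c["pixels"][:,:,::-1])
```

```text
t 1.5 F [-161.1 -101. ] z 0.2228 rot [-1.7994e+02  2.0000e-02 -9.4110e+01] force [ 0.05  0.18 -0.47] w 0.0016248790881505104
shift tool [-0.0788 -0.0393  0.1229]
turn [-0.001   0.0003  0.0036]
```

View pics/w1.png

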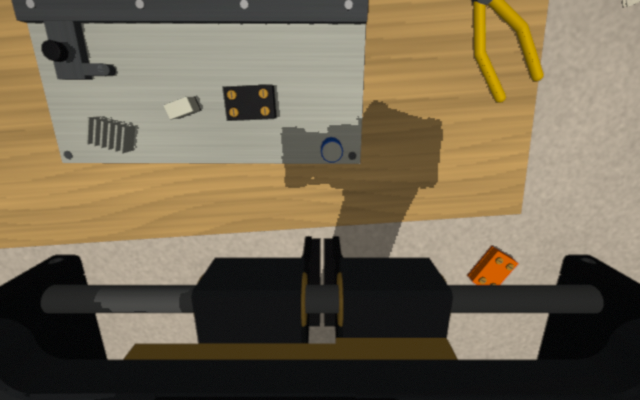

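The wrist view shows the module at (223–276, 84–121), the relay at (182,106), the rail face edge at v≈22 and the stop face near u≈85. I'll cross-check my measurements with this view.

Run:
```python
from cell import env
from h import *
c=cam(env,"wrist"); im=c["pixels"]; g=cv2.cvtColor(im,cv2.COLOR_RGB2GRAY); rgb=im.astype(int)
e=edge(g,120,355,8,40)
P=np.array([ray(c,u,v,.012)[:2] for u,v in e])
vx,vy,x0,y0=cv2.fitLine(P.astype(np.float32),cv2.DIST_HUBER,0,.001,.001).ravel()
if vy<0: vx,vy=-vx,-vy
print("yaw",np.degrees(np.arctan2(-vx,vy)),"F of pt",W2F(np.array([x0,y0])))
mm=((rgb[...,0]-rgb[...,2])>45)&(rgb[...,0]>90); mm[:84]=0;mm[123:]=0;mm[:,:222]=0;mm[:,279:]=0
n,l,s,cen=cv2.connectedComponentsWithStats(mm.astype(np.uint8))
T=[]
for i in range(1,n):
    if s[i,4]>15:
        p=ray(c,*cen[i],.033);T.append(p[:2]);print(s[i,4],cen[i].round(1),W2F(p).round(1))
print("mod ctr",W2F(np.mean(T,0)))
for v in range(32,66,4):
    d=np.diff(g[v,70:105].astype(float)); i=int(d.argmax()); print(v,70+i,W2F(ray(c,70.5+i,v,.012)).round(1))
cv2.imwrite("pics/w2.png",cv2.resize(im[0:130,20:300,::-1],None,fx=2.8,fy=2.8,interpolation=cv2.INTER_CUBIC))
t=cam(env,"top"); cen2=[(340.6,205.3),(353.1,205.7),(340.1,211.7),(353,212.5)]
print("top ctr",W2F(np.mean([ray(t,*q,.033)[:2] for q in cen2],0)))
```

```text
yaw -4.256879 F of pt [  0.09029994 -20.19729378]
72 [236.1  95.6] [-72.1  -2.8]
72 [267.9  94.5] [-70.6 -37. ]
67 [238. 113.] [-90.1  -3.5]
68 [269.3 112. ] [-88.6 -37.7]
mod ctr [-80.3460378  -20.23972275]
32 89 [ -8.5 155.7]
36 89 [-12.3 156.5]
40 90 [-16.2 156.3]
44 90 [-20.2 157.1]
48 91 [-24.1 156.9]
52 94 [-28.1 154.5]
56 95 [-32.1 154.2]
60 94 [-36.1 156.2]
64 95 [-40.2 155.9]
top ctr [-79.73168998 -21.86488486]
```

View pics/w2.png

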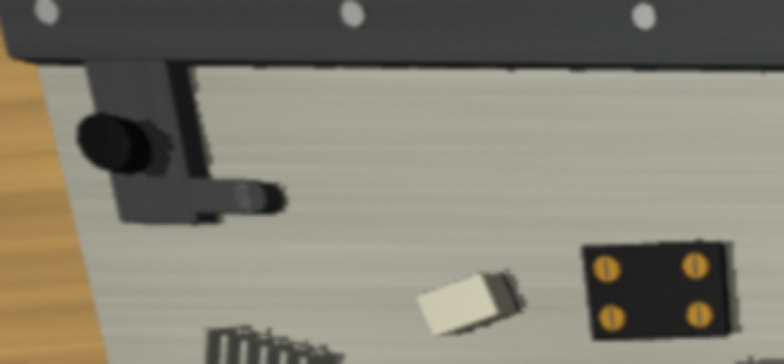

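>>> send_rows(steps=[[[-0.02, -0.008, 0.015], [0, 0, 0], 0.0], [[-0.04, -0.017, 0.03], [0, 0, 0], 0.0], [[-0.06, -0.026, 0.05], [0, 0, 0], 0.0], [[-0.08, -0.036, 0.075], [0, 0, 0], 0.0], [[-0.08, -0.037, 0.1], [0, 0, 0], 0.0]])

```text
time_s: 2.07
tool_pos: [0.4688, -0.09, 0.1223]
tool_rot: [-179.8, 0.1, -94.1]
force: [0.3, 0.2, -0.5]
grip_width: 0.0005
```

Run:
```python
from cell import env
from h import *
plan(env,-124,-21,.017,-94.32)
```

```text
t 2.0667 F [-123.6  -21.9] z 0.1223 rot [-1.7984e+02  6.0000e-02 -9.4130e+01] force [ 0.29  0.23 -0.46] w 0.0005271813607783901
shift tool [-0.0008  0.0007  0.1053]
turn [-0.0029  0.001   0.0034]
```

>>> send_rows(steps=[[[0, 0, 0.025], [0, 0, 0.003], 0.0], [[0, 0, 0.05], [0, 0, 0.003], 0.0], [[0, 0, 0.075], [0, 0, 0.003], 0.0], [[0, 0, 0.095], [0, 0, 0.003], 0.0], [[0, 0, 0.102], [0, 0, 0.003], 0.0]])

```text
time_s: 2.48
tool_pos: [0.4639, -0.0939, 0.0174]
tool_rot: [179.7, 0.0, -94.6]
force: [-1.3, 0.1, -0.6]
grip_width: 0.0004
```

Run:
```python
from cell import env
from h import *
plan(env,-107,-21,.017,-94.32)
c=cam(env,"wrist"); cv2.imwrite("pics/w3.png",c["pixels"][:,:,::-1])
```

```text
t 2.4833 F [-128.2  -26.1] z 0.0174 rot [ 1.7968e+02  3.0000e-02 -9.4610e+01] force [-1.26  0.14 -0.62] w 0.0004461219730137701
shift tool [-0.0052 -0.0211  0.0003]
turn [ 0.0056  0.0006 -0.005 ]
```

View pics/w3.png

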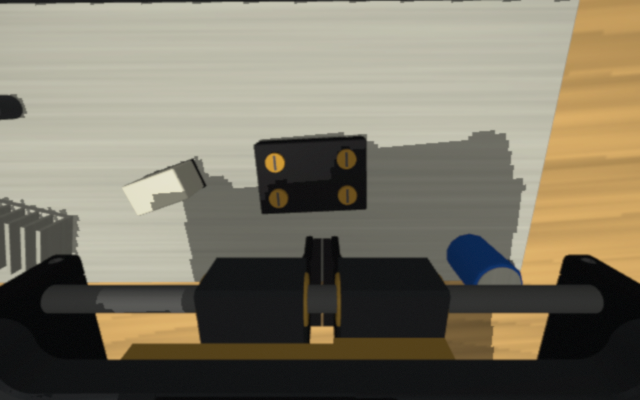

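The fingers are behind the module, with their centre at u≈322 and the module centre at u≈311. A small shift toward +Y is needed.

Run:
```python
from cell import env
from h import *
plan(env,-110,-21,.017,-94.32)
```

```text
t 2.5333 F [-128.   -25.8] z 0.0176 rot [ 1.7968e+02  5.0000e-02 -9.4600e+01] force [-1.26  0.71 -0.42] w 0.00036835976191387364
shift tool [-0.0049 -0.018   0.0005]
turn [ 0.0055  0.0009 -0.0049]
```

>>> send_rows(steps=[[[-0.002, -0.004, 0], [0, 0, 0], 0.0], [[-0.004, -0.008, 0], [0, 0, 0], 0.0], [[-0.005, -0.012, 0], [0, 0, 0], 0.0], [[-0.005, -0.015, 0], [0, 0, 0], 0.0], [[-0.005, -0.017, 0], [0, 0, 0], 0.0]])

```text
time_s: 2.95
tool_pos: [0.4851, -0.089, 0.0215]
tool_rot: [-179.9, -0.0, -94.5]
force: [-2.2, -0.5, 1.5]
grip_width: 0.0004
```

Run:
```python
from cell import env
from h import *
plan(env,-46,-21,.017,-94.32)
```

```text
t 2.95 F [-107.4  -19.6] z 0.0215 rot [-1.7995e+02 -3.0000e-02 -9.4460e+01] force [-2.21 -0.5   1.48] w 0.00042026227105488
shift tool [ 0.0012 -0.0614  0.0045]
turn [-0.0009 -0.0005 -0.0024]
```

>>> send_rows(steps=[[[0.0, -0.004, 0.001], [0, 0, 0], 0.0], [[0.001, -0.008, 0.002], [0, 0, 0], 0.0], [[0.001, -0.012, 0.003], [0, 0, 0], 0.0], [[0.001, -0.016, 0.003], [0, 0, 0], 0.0], [[0.001, -0.02, 0.003], [0, 0, 0], 0.0]])

```text
time_s: 3.37
tool_pos: [0.5045, -0.0917, 0.0173]
tool_rot: [-180.0, 0.0, -94.5]
force: [-0.3, 0.5, -1.9]
grip_width: 0.0005
```

>>> send_rows(steps=[[[0.0, -0.004, 0], [0, 0, 0], 0.0], [[0, -0.008, 0], [0, 0, 0], 0.0], [[0, -0.012, 0], [0, 0, 0], 0.0], [[0, -0.016, 0], [0, 0, 0], 0.0], [[0, -0.02, 0], [0, 0, 0], 0.0]])

```text
time_s: 3.78
tool_pos: [0.5244, -0.0931, 0.0175]
tool_rot: [180.0, -0.0, -94.5]
force: [-0.1, 0.5, -0.7]
grip_width: 0.0004
```

Run:
```python
from cell import env
from h import *
plan(env,-46,-21,.017,-94.32)
c=cam(env,"wrist"); cv2.imwrite("pics/w4.png",c["pixels"][:,:,::-1])
```

```text
t 3.7833 F [-67.9 -20.8] z 0.0175 rot [180.    -0.   -94.48] force [-0.05  0.47 -0.75] w 0.0004001088291350853
shift tool [ 0.0001 -0.0219  0.0005]
turn [ 0.     -0.     -0.0028]
```

View pics/w4.png

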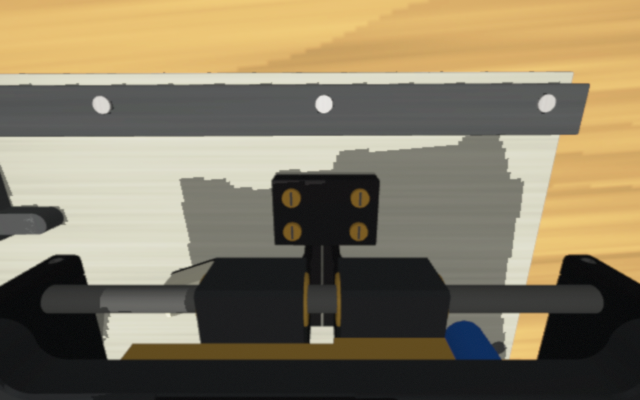

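The module (273–379, 174–245) is pushed square by the fingers, is parallel to the rail, and has about 20 mm to go.

>>> send_rows(steps=[[[0.0, -0.004, 0], [0, 0, 0], 0.0], [[0, -0.008, 0], [0, 0, 0], 0.0], [[0, -0.012, 0], [0, 0, 0], 0.0], [[0, -0.015, 0], [0, 0, 0], 0.0], [[0, -0.018, 0], [0, 0, 0], 0.0]])

```text
time_s: 4.25
tool_pos: [0.5422, -0.0945, 0.0176]
tool_rot: [180.0, -0.0, -94.5]
force: [-2.4, 0.4, 0.9]
grip_width: 0.0005
```

>>> send_rows(steps=[[[0.0, -0.001, 0], [0, 0, 0], 0.0], [[0, -0.002, 0], [0, 0, 0], 0.0], [[0, -0.003, 0], [0, 0, 0], 0.0], [[0, -0.004, 0], [0, 0, 0], 0.0], [[0, -0.004, 0], [0, 0, 0], 0.0]])

```text
time_s: 4.67
tool_pos: [0.5449, -0.0948, 0.0174]
tool_rot: [179.9, -0.0, -94.5]
force: [-5.4, 1.6, 3.8]
grip_width: 0.0004
```

Run:
```python
from cell import env
from h import *
plan(env,-46,-21,.017,-94.32)
c=cam(env,"wrist"); cv2.imwrite("pics/w5.png",c["pixels"][:,:,::-1])
```

```text
t 4.6667 F [-47.4 -20.9] z 0.0174 rot [ 1.7986e+02 -2.0000e-02 -9.4480e+01] force [-5.41  1.63  3.8 ] w 0.0003808934648835846
shift tool [ 0.0001 -0.0014  0.0004]
turn [ 0.0024 -0.0003 -0.0028]
```

View pics/w5.png

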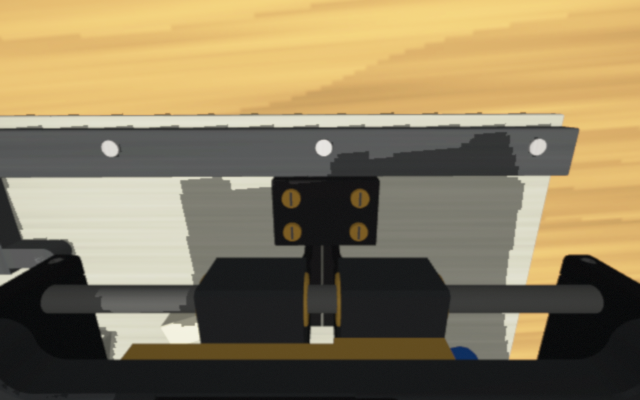

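Flush: the module's top edge meets the rail face along its whole length, with 5 N of contact force. I'll back off, raise, and go round to the rear end.

>>> send_rows(steps=[[[0, 0.004, 0], [0, 0, 0], 0.0], [[0, 0.012, 0], [0, 0, 0], 0.0], [[0, 0.02, -0.01], [0, 0, 0], 0.0], [[0, 0.02, -0.035], [0, 0, 0], 0.0], [[0, 0.02, -0.06], [0, 0, 0], 0.0]])

```text
time_s: 5.13
tool_pos: [0.5245, -0.093, 0.0772]
tool_rot: [179.9, 0.0, -94.5]
force: [0.7, -0.7, 0.5]
grip_width: 0.0005
```

>>> send_rows(steps=[[[0.015, -0.01, 0], [0, 0, 0], 0.0], [[0.035, -0.025, 0], [0, 0, 0], 0.0], [[0.055, -0.04, 0], [0, 0, 0], 0.0], [[0.06, -0.048, 0], [0, 0, 0], 0.0], [[0.06, -0.048, 0], [0, 0, 0], 0.0]])

```text
time_s: 5.55
tool_pos: [0.5703, -0.159, 0.0776]
tool_rot: [-179.9, -0.0, -94.7]
force: [-0.7, 0.4, -0.1]
grip_width: 0.0005
```

Run:
```python
from cell import env
from h import *
plan(env,-19,-81,.017,-94.32)
c=cam(env,"wrist"); cv2.imwrite("pics/w6.png",c["pixels"][:,:,::-1])
c=cam(env,"top"); cv2.imwrite("pics/t6.png",cv2.resize(c["pixels"][150:250,250:410,::-1],None,fx=5,fy=5,interpolation=cv2.INTER_CUBIC))
```

```text
t 5.55 F [-17.2 -83. ] z 0.0776 rot [-1.7988e+02 -1.0000e-02 -9.4670e+01] force [-0.72  0.4  -0.06] w 0.0005330816272835427
shift tool [-0.002   0.0019  0.0606]
turn [-0.002  -0.0003 -0.0061]
```

View pics/w6.png

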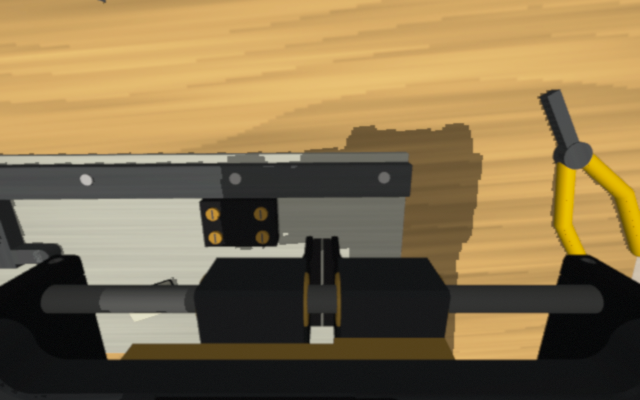

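View pics/t6.png

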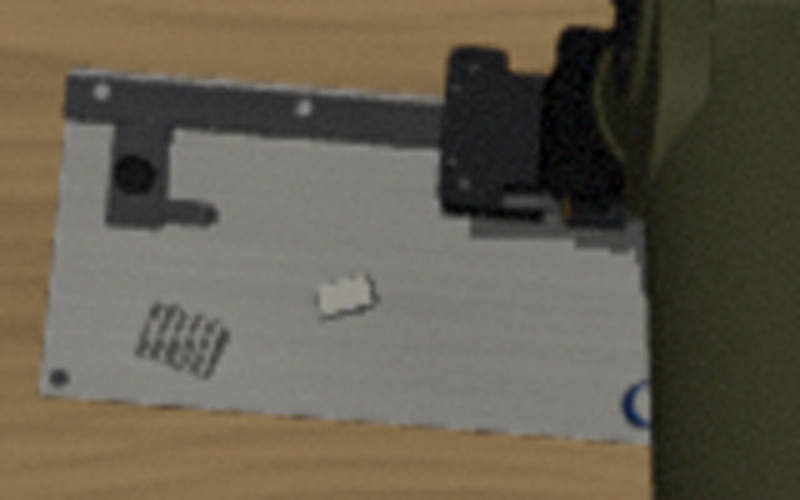

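The module (203–278, 199–246) is still flush after release. The fingers (322) are behind its rear end.

>>> send_rows(steps=[[[0, 0.002, 0.012], [0, 0, -0.006], 0.0], [[0, 0.002, 0.028], [0, 0, -0.006], 0.0], [[0, 0.002, 0.044], [0, 0, -0.006], 0.0], [[0, 0.002, 0.056], [0, 0, -0.006], 0.0], [[0, 0.002, 0.06], [0, 0, -0.006], 0.0]])

```text
time_s: 6.07
tool_pos: [0.5648, -0.155, 0.0148]
tool_rot: [179.8, 0.1, -94.0]
force: [-0.5, -0.8, -0.4]
grip_width: 0.0003
```

Run:
```python
from cell import env
from h import *
plan(env,-19,-68,.017,-94.32)
c=cam(env,"wrist"); cv2.imwrite("pics/w7.png",c["pixels"][:,:,::-1])
```

```text
t 6.0667 F [-23.  -79.5] z 0.0148 rot [ 1.7975e+02  7.0000e-02 -9.4030e+01] force [-0.48 -0.83 -0.42] w 0.00029264120668548834
shift tool [-0.0114 -0.004  -0.0022]
turn [0.0043 0.0012 0.0051]
```

View pics/w7.png

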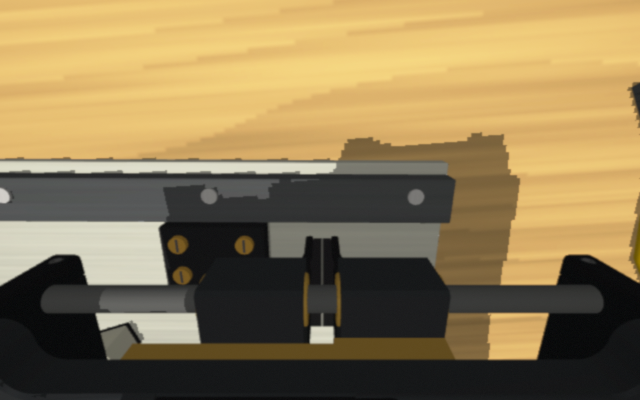

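>>> send_rows(steps=[[[-0.003, 0, -0.001], [0, 0, 0.003], 0.0], [[-0.006, 0, -0.001], [0, 0, 0.003], 0.0], [[-0.009, 0, -0.001], [0, 0, 0.003], 0.0], [[-0.012, 0, -0.001], [0, 0, 0.003], 0.0], [[-0.015, 0, -0.001], [0, 0, 0.003], 0.0]])

```text
time_s: 6.53
tool_pos: [0.5688, -0.1413, 0.0192]
tool_rot: [-179.9, -0.0, -94.3]
force: [0.5, 0.5, 0.7]
grip_width: 0.0003
```

Run:
```python
from cell import env
from h import *
plan(env,-19,84,.017,-94.32)
c=cam(env,"wrist"); cv2.imwrite("pics/w8.png",c["pixels"][:,:,::-1])
```

```text
t 6.5333 F [-20.  -65.5] z 0.0192 rot [-1.7993e+02 -2.0000e-02 -9.4290e+01] force [0.46 0.55 0.67] w 0.00026196051919939647
shift tool [-0.1495 -0.0011  0.0022]
turn [-0.0012 -0.0004  0.0005]
```

View pics/w8.png

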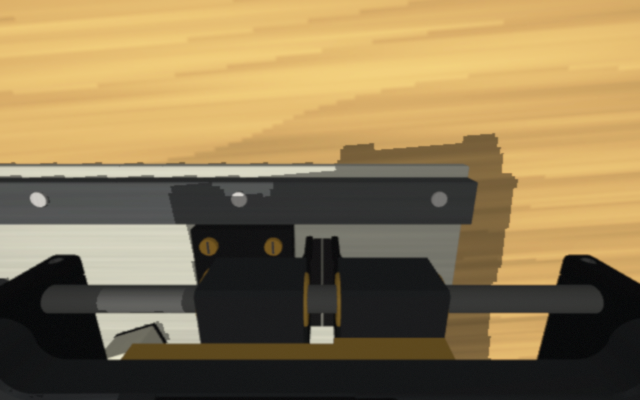

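>>> send_rows(steps=[[[-0.003, 0, 0.001], [0, 0, 0], 0.0], [[-0.006, -0.001, 0.002], [0, 0, 0], 0.0], [[-0.009, -0.001, 0.002], [0, 0, 0], 0.0], [[-0.012, -0.001, 0.002], [0, 0, 0], 0.0], [[-0.016, -0.0015, 0.002], [0, 0, 0], 0.0]])

```text
time_s: 7.0
tool_pos: [0.5707, -0.1261, 0.0164]
tool_rot: [180.0, -0.0, -94.3]
force: [-1.6, -1.2, 1.0]
grip_width: 0.0006
```

>>> send_rows(steps=[[[-0.004, 0, 0], [0, 0, 0], 0.0], [[-0.008, 0, 0], [0, 0, 0], 0.0], [[-0.012, 0, 0], [0, 0, 0], 0.0], [[-0.016, -0.0005, 0], [0, 0, 0], 0.0], [[-0.02, -0.0005, 0], [0, 0, 0], 0.0]])

```text
time_s: 7.42
tool_pos: [0.5726, -0.1059, 0.0164]
tool_rot: [180.0, -0.0, -94.3]
force: [-0.5, -1.3, -0.7]
grip_width: 0.0001
```

Run:
```python
from cell import env
from h import *
plan(env,-19,84,.017,-94.32)
c=cam(env,"wrist"); cv2.imwrite("pics/w9.png",c["pixels"][:,:,::-1])
```

```text
t 7.4167 F [-18.9 -29.9] z 0.0164 rot [ 1.7996e+02 -3.0000e-02 -9.4320e+01] force [-0.45 -1.32 -0.73] w 0.0001440407852917249
shift tool [-1.139e-01  1.000e-04 -6.000e-04]
turn [ 0.0008 -0.0005  0.0001]
```

View pics/w9.png

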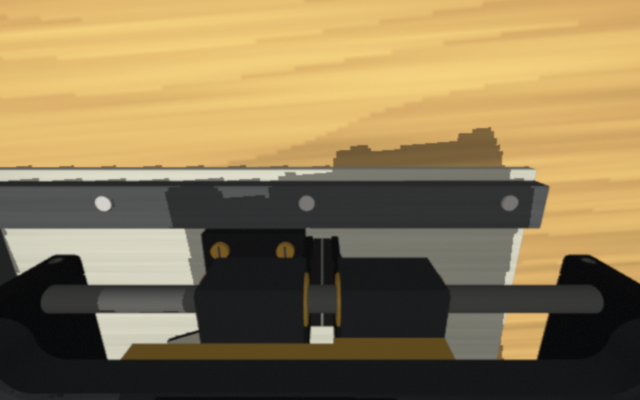

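Run:
```python
import cv2
im=cv2.imread("pics/w9.png")[195:270,170:340]
cv2.imwrite("pics/w9c.png",cv2.resize(cv2.convertScaleAbs(im,alpha=2),None,fx=4.6,fy=4.6,interpolation=cv2.INTER_CUBIC))
```

```text
(no output)
```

View pics/w9c.png

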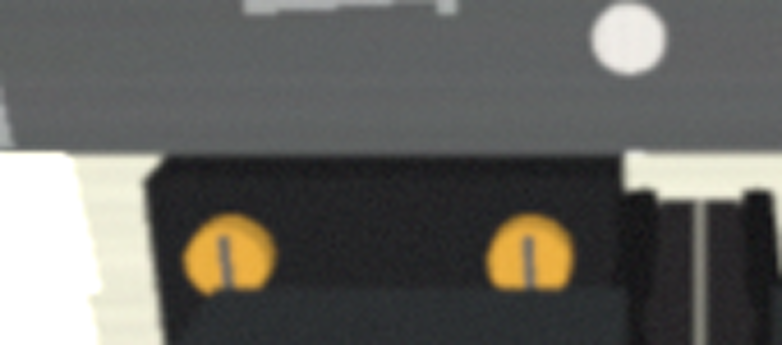

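The module is still flush on the rail (no plate visible between its edge and the rail) and the finger is against the rear end. I'll continue.

>>> send_rows(steps=[[[-0.004, 0, 0], [0, 0, 0], 0.0], [[-0.008, 0, 0], [0, 0, 0], 0.0], [[-0.012, 0, 0], [0, 0, 0], 0.0], [[-0.016, -0.0005, 0], [0, 0, 0], 0.0], [[-0.02, -0.0005, 0], [0, 0, 0], 0.0]])

```text
time_s: 7.88
tool_pos: [0.5749, -0.0857, 0.0165]
tool_rot: [180.0, -0.0, -94.3]
force: [-0.8, -1.2, -0.8]
grip_width: 0.0005
```

>>> send_rows(steps=[[[-0.004, 0, 0], [0, 0, 0], 0.0], [[-0.008, 0, 0], [0, 0, 0], 0.0], [[-0.012, 0, 0], [0, 0, 0], 0.0], [[-0.016, -0.0005, 0], [0, 0, 0], 0.0], [[-0.02, -0.0005, 0], [0, 0, 0], 0.0]])

```text
time_s: 8.3
tool_pos: [0.5768, -0.0661, 0.0165]
tool_rot: [180.0, -0.0, -94.3]
force: [-0.9, -2.3, 0.6]
grip_width: 0.0005
```

Run:
```python
from cell import env
from h import *
plan(env,-19,84,.017,-94.32)
c=cam(env,"wrist"); im=c["pixels"][:,:,::-1]
cv2.imwrite("pics/w10.png",cv2.resize(cv2.convertScaleAbs(im[170:300,0:360],alpha=1.6),None,fx=2.2,fy=2.2,interpolation=cv2.INTER_CUBIC))
```

```text
t 8.3 F [-17.7  10.1] z 0.0165 rot [ 1.7998e+02 -3.0000e-02 -9.4310e+01] force [-0.9  -2.32  0.59] w 0.0005149626154985382
shift tool [-0.0739  0.0013 -0.0005]
turn [ 0.0004 -0.0006  0.0002]
```

View pics/w10.png

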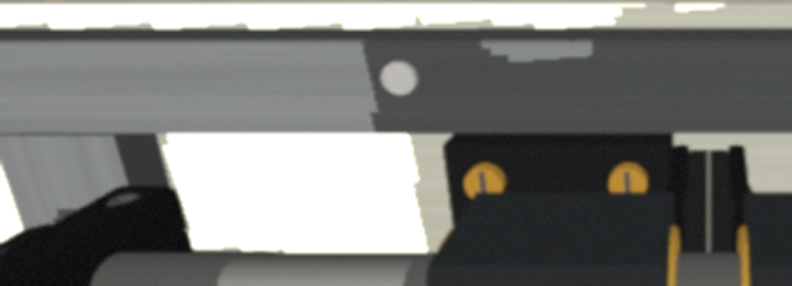

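Still flush, with the stop face about 70 mm ahead of the module's front.

>>> send_rows(steps=[[[-0.004, 0, 0], [0, 0, 0], 0.0], [[-0.008, 0, 0], [0, 0, 0], 0.0], [[-0.012, 0, 0], [0, 0, 0], 0.0], [[-0.016, 0, 0], [0, 0, 0], 0.0], [[-0.02, -0.0003, 0], [0, 0, 0], 0.0]])

```text
time_s: 8.77
tool_pos: [0.5786, -0.0461, 0.0166]
tool_rot: [180.0, -0.0, -94.3]
force: [-2.3, -3.1, 0.8]
grip_width: 0.0005
```

>>> send_rows(steps=[[[-0.004, 0, 0], [0, 0, 0], 0.0], [[-0.008, 0, 0], [0, 0, 0], 0.0], [[-0.012, 0, 0], [0, 0, 0], 0.0], [[-0.016, 0, 0], [0, 0, 0], 0.0], [[-0.02, -0.0003, 0], [0, 0, 0], 0.0]])

```text
time_s: 9.18
tool_pos: [0.5803, -0.0262, 0.0165]
tool_rot: [180.0, -0.0, -94.3]
force: [-2.2, -3.7, 0.0]
grip_width: 0.0004
```

Run:
```python
from cell import env
from h import *
plan(env,-19,84,.017,-94.32)
c=cam(env,"wrist"); im=c["pixels"][:,:,::-1]
cv2.imwrite("pics/w11.png",cv2.resize(cv2.convertScaleAbs(im[170:300,0:360],alpha=1.6),None,fx=2.2,fy=2.2,interpolation=cv2.INTER_CUBIC))
c=cam(env,"scene"); cv2.imwrite("pics/s11.png",cv2.resize(c["pixels"][150:270,235:395,::-1],None,fx=4.5,fy=4.5,interpolation=cv2.INTER_CUBIC))
```

```text
t 9.1833 F [-17.2  50.2] z 0.0165 rot [ 1.7997e+02 -2.0000e-02 -9.4330e+01] force [-2.21 -3.7   0.01] w 0.00038493140523131696
shift tool [-0.0338  0.0018 -0.0005]
turn [ 0.0005 -0.0004 -0.0001]
```

View pics/w11.png

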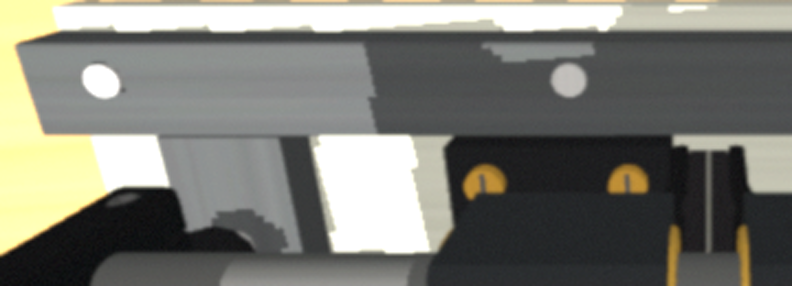

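View pics/s11.png

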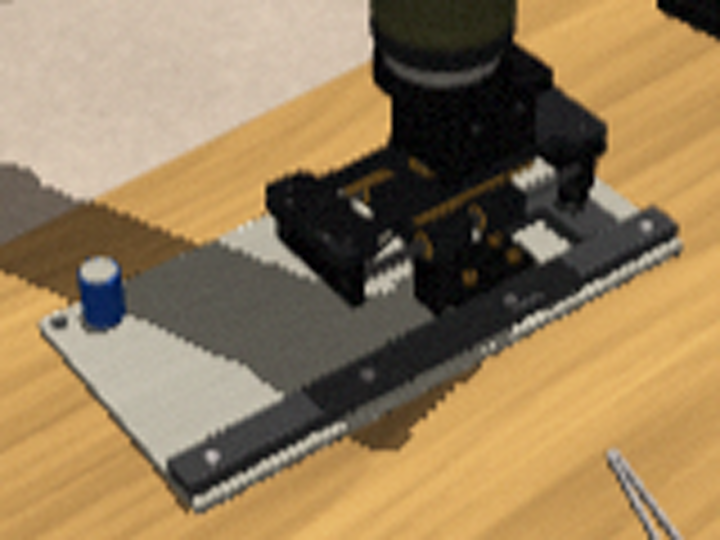

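Still flush, with roughly 30 mm to the stop. The finger now leans on the rail side with 2 N, so no more bias is needed.

>>> send_rows(steps=[[[-0.004, 0, 0], [0, 0, 0], 0.0], [[-0.008, 0, 0], [0, 0, 0], 0.0], [[-0.012, 0, 0], [0, 0, 0], 0.0], [[-0.016, 0, 0], [0, 0, 0], 0.0], [[-0.02, 0, 0], [0, 0, 0], 0.0]])

```text
time_s: 9.7
tool_pos: [0.5824, -0.0053, 0.0166]
tool_rot: [-180.0, 0.0, -94.3]
force: [-0.2, 0.0, 0.2]
grip_width: 0.0003
```

>>> send_rows(steps=[[[-0.002, 0, 0], [0, 0, 0], 0.0], [[-0.004, 0, 0], [0, 0, 0], 0.0], [[-0.006, 0, 0], [0, 0, 0], 0.0], [[-0.008, 0, 0], [0, 0, 0], 0.0], [[-0.01, 0, 0], [0, 0, 0], 0.0]])

```text
time_s: 10.12
tool_pos: [0.583, 0.0035, 0.0166]
tool_rot: [-180.0, -0.0, -94.3]
force: [-0.1, -1.2, 0.5]
grip_width: 0.0006
```

Run:
```python
from cell import env
from h import *
plan(env,-19,84,.017,-94.32)
c=cam(env,"wrist"); im=c["pixels"][:,:,::-1]
cv2.imwrite("pics/w12.png",cv2.resize(cv2.convertScaleAbs(im[170:300,0:360],alpha=1.6),None,fx=2.2,fy=2.2,interpolation=cv2.INTER_CUBIC))
```

```text
t 10.1167 F [-16.8  79.9] z 0.0166 rot [-1.7999e+02 -2.0000e-02 -9.4330e+01] force [-0.12 -1.24  0.45] w 0.0005605594246740376
shift tool [-0.0041  0.0022 -0.0004]
turn [-0.0002 -0.0003 -0.0002]
```

View pics/w12.png

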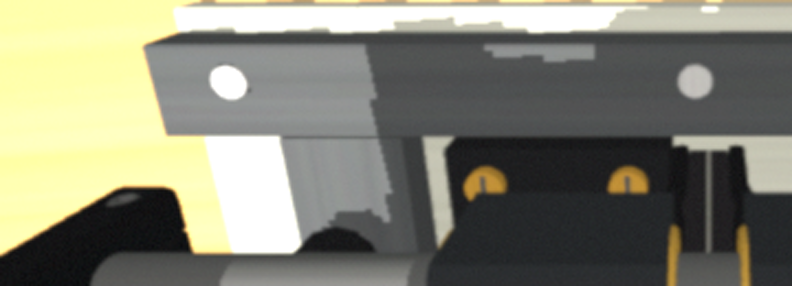

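About 5 mm of gap is left (stop face 428, module front 447). I'll press in slowly.

>>> send_rows(steps=[[[-0.001, 0, 0], [0, 0, 0], 0.0], [[-0.002, 0, 0], [0, 0, 0], 0.0], [[-0.003, 0, 0], [0, 0, 0], 0.0], [[-0.004, 0, 0], [0, 0, 0], 0.0], [[-0.005, 0, 0], [0, 0, 0], 0.0]])

```text
time_s: 10.58
tool_pos: [0.5833, 0.0084, 0.0166]
tool_rot: [-180.0, -0.0, -94.3]
force: [0.6, -1.7, 1.4]
grip_width: 0.0003
```

>>> send_rows(steps=[[[-0.001, 0, 0], [0, 0, 0], 0.0], [[-0.002, 0, 0], [0, 0, 0], 0.0], [[-0.002, 0, 0], [0, 0, 0], 0.0], [[-0.003, 0, 0], [0, 0, 0], 0.0], [[-0.003, 0, 0], [0, 0, 0], 0.0]])

```text
time_s: 11.0
tool_pos: [0.5834, 0.0118, 0.0165]
tool_rot: [-180.0, 0.0, -94.3]
force: [0.5, -0.8, 1.4]
grip_width: 0.0003
```

Run:
```python
from cell import env
from h import *
plan(env,-19,84,.017,-94.32)
c=cam(env,"wrist"); im=c["pixels"][:,:,::-1]
cv2.imwrite("pics/w13.png",cv2.resize(cv2.convertScaleAbs(im[170:300,0:360],alpha=1.6),None,fx=2.2,fy=2.2,interpolation=cv2.INTER_CUBIC))
```

```text
t 11.0 F [-17.   88.3] z 0.0165 rot [-1.80e+02  1.00e-02 -9.43e+01] force [ 0.54 -0.82  1.36] w 0.00026095203837002466
shift tool [ 0.0043  0.002  -0.0005]
turn [-0.      0.0001  0.0004]
```

View pics/w13.png

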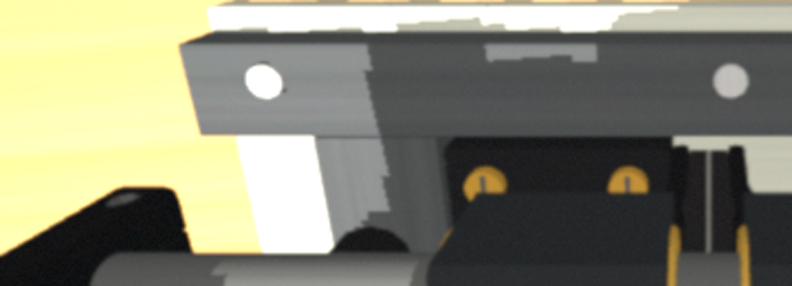

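Very near, but there is no contact force yet (0.8 N). Pushing 4 mm further.

>>> send_rows(steps=[[[-0.001, 0, 0], [0, 0, 0], 0.0], [[-0.002, 0, 0], [0, 0, 0], 0.0], [[-0.003, 0, 0], [0, 0, 0], 0.0], [[-0.004, 0, 0], [0, 0, 0], 0.0], [[-0.004, 0, 0], [0, 0, 0], 0.0]])

```text
time_s: 11.47
tool_pos: [0.5837, 0.0155, 0.0165]
tool_rot: [180.0, -0.0, -94.3]
force: [-0.4, -1.6, 2.1]
grip_width: -0.0
```

Run:
```python
from cell import env
from h import *
plan(env,-19,84,.017,-94.32)
c=cam(env,"wrist"); im=c["pixels"][:,:,::-1]
cv2.imwrite("pics/w14.png",cv2.resize(cv2.convertScaleAbs(im[210:280,120:340],alpha=2.5),None,fx=3.6,fy=3.6,interpolation=cv2.INTER_CUBIC))
```

```text
t 11.4667 F [-17.  92.] z 0.0165 rot [ 1.7999e+02 -2.0000e-02 -9.4300e+01] force [-0.39 -1.57  2.13] w -2.290441232510529e-05
shift tool [ 0.008   0.002  -0.0005]
turn [ 0.0001 -0.0004  0.0004]
```

View pics/w14.png

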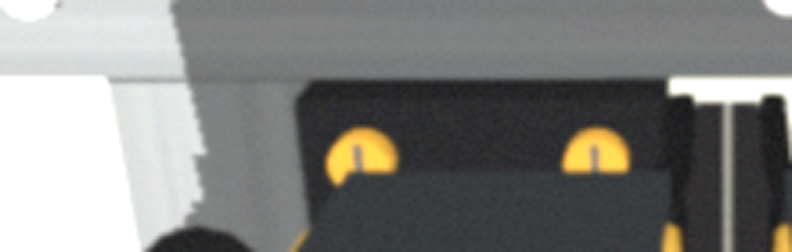

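>>> send_rows(steps=[[[-0.001, 0, 0], [0, 0, 0], 0.0], [[-0.002, 0, 0], [0, 0, 0], 0.0], [[-0.003, 0, 0], [0, 0, 0], 0.0], [[-0.003, 0, 0], [0, 0, 0], 0.0], [[-0.003, 0, 0], [0, 0, 0], 0.0]])

```text
time_s: 11.93
tool_pos: [0.5836, 0.0156, 0.0165]
tool_rot: [180.0, -0.2, -94.4]
force: [-1.2, -6.9, 2.6]
grip_width: 0.0007
```

Run:
```python
from cell import env
from h import *
plan(env,-19,84,.017,-94.32)
c=cam(env,"wrist"); im=c["pixels"][:,:,::-1]
cv2.imwrite("pics/w15.png",cv2.resize(cv2.convertScaleAbs(im[210:280,120:340],alpha=2.5),None,fx=3.6,fy=3.6,interpolation=cv2.INTER_CUBIC))
```

```text
t 11.9333 F [-17.  92.] z 0.0165 rot [179.95  -0.22 -94.4 ] force [-1.21 -6.87  2.59] w 0.000666906556654387
shift tool [ 0.008   0.0019 -0.0005]
turn [ 0.0008 -0.0038 -0.0015]
```

View pics/w15.png

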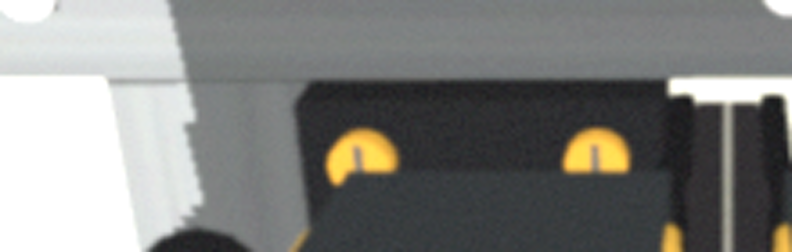

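It stalled with 7 N against the stop. I'll back off straight, raise and check.

>>> send_rows(steps=[[[0.004, 0, 0], [0, 0, 0], 0.0], [[0.01, 0, 0], [0, 0, 0], 0.0], [[0.02, 0, 0], [0, 0, 0], 0.0], [[0.025, 0, -0.015], [0, 0, 0], 0.0], [[0.025, 0, -0.04], [0, 0, 0], 0.0]])

```text
time_s: 12.4
tool_pos: [0.5793, -0.0083, 0.0539]
tool_rot: [179.6, -0.0, -94.4]
force: [0.1, -0.5, -0.6]
grip_width: 0.0008
```

>>> send_rows(steps=[[[0.01, 0.02, -0.03], [0, 0, 0], 0.0], [[0.02, 0.04, -0.06], [0, 0, 0], 0.0], [[0.02, 0.06, -0.09], [0, 0, 0], 0.0], [[0.02, 0.08, -0.11], [0, 0, 0], 0.0], [[0.02, 0.08, -0.11], [0, 0, 0], 0.0]])

```text
time_s: 12.82
tool_pos: [0.5008, -0.0202, 0.1709]
tool_rot: [-179.7, -0.1, -94.3]
force: [0.8, 0.2, -0.1]
grip_width: 0.0008
```

Run:
```python
from cell import env
from h import *
plan(env,-19,84,.017,-94.32)
c=cam(env,"wrist"); im=c["pixels"][:,:,::-1]
cv2.imwrite("pics/w16f.png",im)
s=cam(env,"scene"); cv2.imwrite("pics/s16.png",cv2.resize(s["pixels"][150:270,235:395,::-1],None,fx=4.5,fy=4.5,interpolation=cv2.INTER_CUBIC))
```

```text
t 12.8167 F [-97.   50.1] z 0.1709 rot [-1.7966e+02 -1.3000e-01 -9.4310e+01] force [ 0.78  0.2  -0.07] w 0.0008453297553441759
shift tool [-0.0342 -0.0771  0.1543]
turn [-0.006  -0.0023  0.0002]
```

View pics/w16f.png

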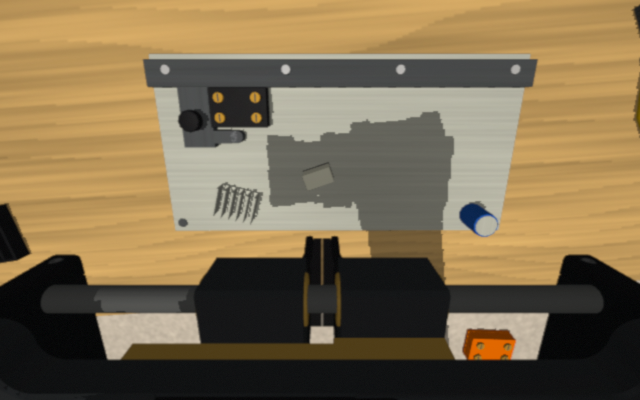

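View pics/s16.png

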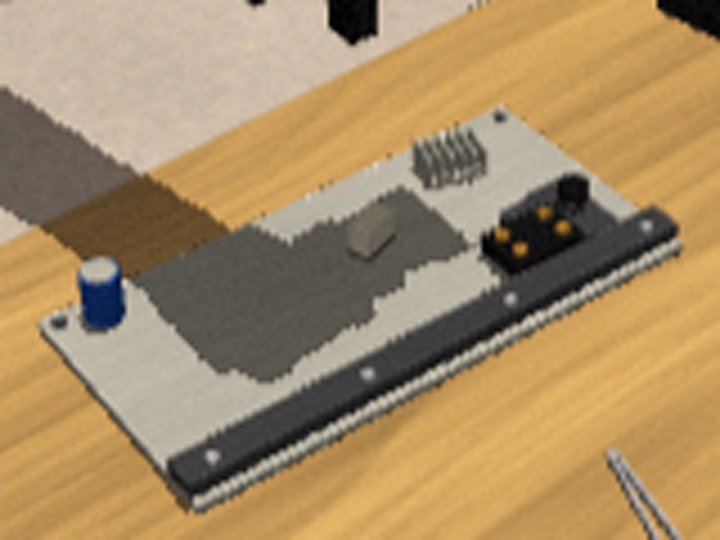

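The module is at (209–270, 87–127) against the rail and the stop. The relay, heat sink and capacitor are where they were. I'll do a numeric check with an enlarged crop.

Run:
```python
from cell import env
from h import *
def meas(c,roi,z=.033):
    u0,u1,v0,v1=roi; rgb=c["pixels"].astype(int)
    mm=((rgb[...,0]-rgb[...,2])>45)&(rgb[...,0]>80); k=np.zeros_like(mm);k[v0:v1,u0:u1]=1;mm&=k
    n,l,s,cen=cv2.connectedComponentsWithStats(mm.astype(np.uint8))
    T=np.array([W2F(ray(c,*cen[i],z)) for i in range(1,n) if s[i,4]>4]);print(T.round(1),"mean",T.mean(0).round(1))
c=cam(env,"wrist"); meas(c,(205,272,86,130))
g=cv2.cvtColor(c["pixels"],cv2.COLOR_RGB2GRAY)
e=edge(g,290,510,70,100); P=np.array([W2F(ray(c,u,v,.012)) for u,v in e]); print("rail X med",np.median(P[:,0]),"slope deg",np.degrees(np.polyfit(P[:,1],P[:,0],1)[0]))
cv2.imwrite("pics/w17.png",cv2.resize(cv2.convertScaleAbs(c["pixels"][50:160,140:300,::-1],alpha=1.8),None,fx=5,fy=5,interpolation=cv2.INTER_CUBIC))
t=cam(env,"top"); cv2.imwrite("pics/t17.png",cv2.resize(cv2.convertScaleAbs(t["pixels"][155:250,250:410,::-1],alpha=1.6),None,fx=5,fy=5,interpolation=cv2.INTER_CUBIC))
```

```text
[[-10.  146.2]
 [ -9.9 112.1]
 [-28.  146.2]
 [-28.  112. ]] mean [-19.  129.1]
rail X med -0.3043817526637407 slope deg -0.07481708288877824
```

View pics/w17.png

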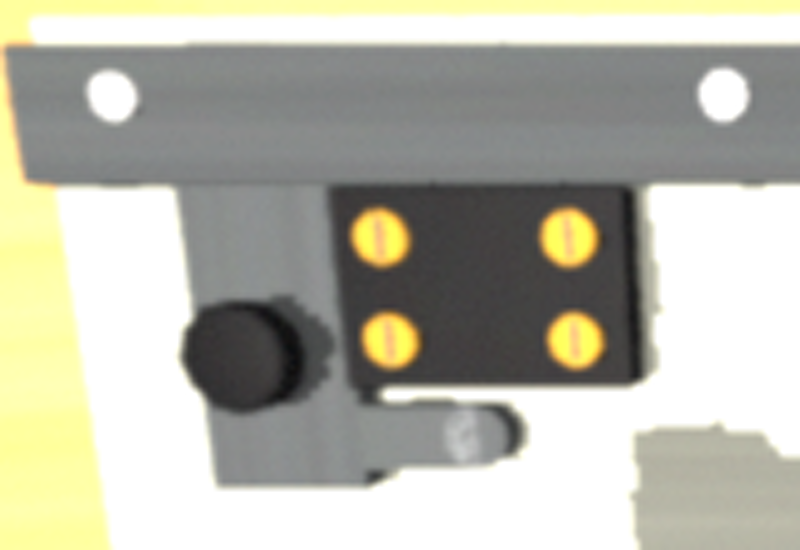

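View pics/t17.png

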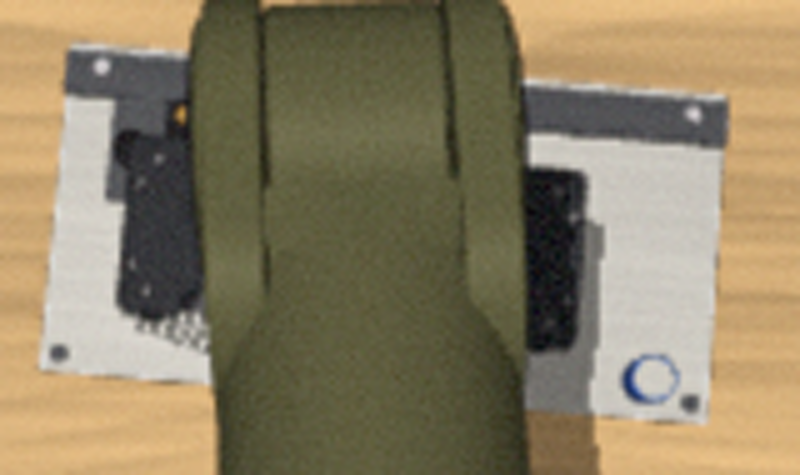

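The enlarged wrist view shows no gap to the rail or the stop, the module square to within about 0.1°, and the bystanders in place. The arm is clear, so I'm handing in.

Run:
```python
from cell import env
print(env.get_obs()["time_s"], env.sign_off())
```

```text
the job is handed in; nothing more can be done
13.0167 None
```

I pushed the black module flush against the rail with the closed fingertips. Then I slid it along the rail from behind into the corner pocket until it stalled on the stop at about 7 N, backed off and handed in at 13.0 s.

- **Position:** the last wrist view shows no gap at the rail or the stop. The module is square to the rail within about 0.1° and its centre is about 18.7 mm off the rail face, against a nominal 18 mm; the camera calibration is good to about 2 mm.
- **Stop position:** my image estimates of the stop face ran from about 152 to 157 mm along the rail. Full seating therefore rests on the contact stall and the final picture, not on that number.
- **Other parts:** the relay, heat sink and capacitor looked unmoved in the final views, though I did not re-measure them. I did not compare the cutters, tweezers, battery holder and board at the end, but the arm never worked near them.
- **Top camera:** its last picture was mostly blocked by the arm, so it neither confirms nor contradicts the result.

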